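# Find the heavy side of the shop's colour wheel and hold it down

### The job

The colour wheel on the display stand is out of balance, and a colleague wants to glue a counterweight on its light side. Swivel the head square with its foot and tilt it up to 30 degrees facing you (the orange tab is its handle), then turn the wheel by its black knob to feel which side is heavy. Finish with your grip still on the knob and the wheel held still with its heavy side at the bottom, leaving the other things on the table alone.

Things in the scene. Friction and masses are not known exactly. Their poses are not given: they have to be found in the camera images.
- stand: Fixed foot of the display stand, a plywood square 180 x 180 x 14 mm with a red line towards its front edge. Origin at the middle of its underside, on the vertical swivel axis; its -x axis is its front, roughly towards the robot. The tilt pivot lies 170 mm above the origin
- swivel (a joint): Swivel of the head about the vertical axis through the foot's origin, rad, range -1.2 to 1.2; 0 is square with the foot (the red pointer of the turntable in line with the red line of the foot), positive is counter-clockwise from above. Stiff with friction (about 0.8 N m), stays where it is left
- tilt (a joint): Tilt of the head about the horizontal pivot, rad, range -0.2 to 1.0; 0 is wheel face level, knob straight up; positive lowers the tab side (front), so that the wheel faces the robot; 30 degrees is 0.52. Stiff with friction (about 1.3 N m), stays where it is left
- pivot (a point): Point where the tilt pivot (this frame's y axis) crosses the swivel axis, 170 mm above the table. The frame belongs to the head (swivels and tilts with it, does not turn with the wheel): z along the wheel's axle out of its face, -x towards the tab, which is downhill once the head is tilted up
- tab (a point): Grip point in the orange tab fixed to the head, 125 mm in front of the axle (x = -125, z = 43 mm in the pivot frame, whose axes it shares). The tab is a plate 12 mm thick (along y), 30 mm along x, rising 56 mm along z, its top edge 19 mm above this point; free on both sides, 25 mm from the wheel's rim
- axle (a point): Point on the wheel's axle at the middle height of the knob, 78 mm along z from the pivot; axes as pivot (belongs to the head, does not turn with the wheel). The black round knob, 40 mm across and 45 mm high, is fixed to the wheel and stands on its face from 22 mm below this point to 23 mm above it, so it can be gripped along the axle from any angle
- wheel (a joint): Turn of the colour wheel about its axle, rad, unlimited, positive counter-clockwise seen from the knob; at 0 the red swatch points to the tab. White disc 170 x 34 mm. A lump hidden anywhere round it pulls to the bottom with up to 0.13 to 0.18 N m at 30 degrees of tilt; the bearing rubs with 0.22 N m, so the wheel stays where it is left and the heavy side shows only in the effort of turning
- counterweight: Bystander: loose brass counterweight waiting to be fitted, 40 mm across, 20 mm high; origin at the middle of its underside
- glue: Bystander: white glue bottle with orange cap, 44 mm across, 85 mm high; origin at the middle of its underside
- ink_blue: Bystander: blue ink jar, 50 mm across, 55 mm high; origin at the middle of its underside
- ink_green: Bystander: green ink jar, 50 mm across, 55 mm high; origin at the middle of its underside
- notebook: Bystander: blue notebook, 148 x 105 x 16 mm; origin at the middle of its underside
- pen_cup: Bystander: dark steel cup with three pens, 72 mm across, about 135 mm high; origin at the middle of its underside
- eraser: Bystander: white eraser, 55 x 22 x 13 mm; origin at the middle of its underside
- marker_case: Bystander: grey marker case, 170 x 75 x 24 mm; origin at the middle of its underside

How it is judged (in metres and radians):
On the way, in this order (a step that is already met when the one before it is completed fails the run):
1. the head is set square with its foot and tilted up to about 30 degrees (value of joint swivel between -0.14 and 0.14 rad and value of joint tilt between 0.404 and 0.644 rad), for 0.2 s.
2. the wheel's heavy side has been brought to the bottom with the fingers on the knob (x of heavy in the frame of pivot below -0.0529856 m and contact force between the fingers and wheel_c1 above 2 N), for 0.2 s.
At the end, for the whole second after the job is handed in: Swivel within 0.14 rad of square, tilt within 0.12 rad of 30 degrees, the wheel still and its heavy side within 24 degrees of the bottom, the fingers gripping the knob with more than 2 N (all of step 1 and all of step 2 and velocity of joint wheel between -0.1 and 0.1 rad/s); the arm keeps its last pose, push and grip.
It fails at once if another thing on the table is disturbed (moved over 30 mm) (distance of any of counterweight, glue, ink_blue, ink_green, notebook, pen_cup, eraser, marker_case from where it was at the start of the episode above 0.03 m).
It also fails if it takes over 72 s, if anything falls off the work surface, if the arm or the gripper's body presses on something with over 40 N, if the wrist force passes 120 N, or if a joint passes its speed limit or range.

### The arm

A 6-joint arm with a two-finger parallel gripper is mounted at the origin on the work surface. World frame = base frame: x ahead of the robot, y to its left, z up, the work surface at z = 0. Lengths are in mm, angles in degrees, forces in N, time in s.
With the tool pointing down it reaches from about 275 to 725 mm from the base axis. Payload 5.6 kg.
Tool frame: the origin (TCP) lies at the very end of the fingers, on their centre line; the grasp point (between the pads) lies 19 mm behind it; z points along the fingers, y is the line along which they close (so a half turn about z gives the same grasp; the last joint's range is limited). The gripper opens to 85 mm and grips with 20 to 120 N. Pads are 22 mm wide; open, the fingers measure 114 mm over their backs; the gripper's body (76 mm by 85 mm) begins 54 mm behind the grasp point. The pads swing forward as they close: fully open they stand 13 mm farther back than shut.
Start: joints at [85.52, 14.616, 6.199, 0, -81.583, -16.306], TCP at [195.164, 514.202, 231.283] pointing down, gripper open.
Joint ranges: [-168.99, 168.99], [-69.2, 112.95], [-62.41, 85.93], [-164.36, 98.24], [-168.68, -3.75], [-174.98, 174.98]. Speed limits (degrees/s): [147.25, 147.25, 180, 180, 180, 180].

### API

Orientations are given as [roll, pitch, yaw] about the fixed x, y, z axes, in that order (R = Rz(yaw) Ry(pitch) Rx(roll)).
In Python, from workcell import bot gives the robot as it stands.
- The arm moves only by the tool jog_arm, never from a script. Its argument "motion" is a list of rows, each a list of 6 numbers: the shift along the tool's x, y, z in m, then the turn, a rotation vector about the tool's x, y, z in degrees. A call has exactly 8 rows; each row shifts and turns the commanded pose from where the row before left it, along the tool's axes as they then stand; what a row does not reach is not made up. A row lasts 1/12 s, in which the tool goes at most 41.7 mm and 7.16 degrees, less where a joint would pass 70% of its speed; a pose out of reach is approached as far as the arm can. A call with a gripper value outside its range is refused whole. "hand" is the closure, from 0 (fully open) to 1 (shut), set as the call begins (left out, the last holds). The fingers move at their own pace and stop on an object; "squeeze" is the grip in N (left out, the last holds). Time passes only in rows, so rows that do not move let the fingers close, or fill a call up. It gives the time, the measured TCP pose, the force, the opening and the grip force at its end, in the units of the state.
- bot.sense(): the state, without advancing time (a new reading comes with each control period).
- bot.get_image(name): name is "side" or "top"; returns the picture (480x640x3 uint8, red, green, blue); there is no depth.
- bot.camera_model(name): a dict with "fx", "fy", "cx", "cy" (pixels), "pose" (4x4, takes a point from camera to world coordinates). Camera axes: x right, y up, looking along -z (the intrinsics and any distortion apply to the point x, -y, -z); pixel columns grow to the right and rows downward; lengths in mm; the calibration is good to about 2 mm. A picture is of the moment at which its call begins. camera_model takes no time and is no camera call.
- bot.finish_job(): hands the job in; it is judged then, once.
The state is a dict: "t": time; "joint_pos": joint angles; "qvel": joint speeds; "effort": joint torques, N m; "position": TCP position; "ee_rot": TCP orientation; "force": force on the tool from outside, world axes, zero at the start; "torque": the same for the moment, N m; "width": opening from 0.0 (shut) to 1.0 (fully open); "finger_force": force on a finger pad.
Only numpy, scipy, OpenCV 4.12 (cv2) and the standard library are available. Lean on these libraries where they do the work, as an engineer would, in place of code of your own. Each camera call takes 0.05 s, during which the arm holds its last target. There are 200 camera calls.

## Working session

There is one attempt and no reset: what is moved stays moved. The work goes in short steps, Python scripts to look and compute and a tool call to move; the robot and the scene stay as the last step left them, time stands still between calls to the robot, and variables do not carry over. Pictures are saved under pics/ and viewed, at most 10 in all, crops included, and the job is handed in when it is done.

Besides the shell and the picture viewer there is one more tool, called after ">>>" as name(argument=value, ...) on one line, values as JSON. jog_arm: Moves the arm, as the interface text tells. Its arguments: {"type":"object","properties":{"motion":{"type":"array"},"hand":{"type":"number"},"squeeze":{"type":"number"}},"required":["motion"]}

```bash
mkdir -p pics; ls; python3 - <<'E'
from workcell import bot
import cv2,numpy as np
np.set_printoptions(precision=4,suppress=True)
print(bot.sense())
for n in("side","top"):
    im=bot.get_image(n);cv2.imwrite(f"pics/{n}0.png",im[:,:,::-1]);print(n,bot.camera_model(n))
E
```

```text
pics
{'t': 0.0, 'joint_pos': array([ 85.5199,  14.6526,   6.131 ,  -0.0265, -81.5825, -16.3087]), 'qvel': array([ 0.1359,  0.0929,  0.0048, -0.0159, -0.0371, -0.0739]), 'effort': array([  0.0008, -38.6625,  23.7939,   5.365 ,  -0.0062,   0.    ]), 'position': array([194.9611, 513.7622, 230.4038]), 'ee_rot': array([179.8927,  -0.0041, -20.7926]), 'force': array([-0.3223,  0.4399, -0.2449]), 'torque': array([-0.0139,  0.0347, -0.0121]), 'finger_force': 0.0, 'width': 0.9981280166681867}
side {'fx': 496.90627812728, 'fy': 496.90627812728, 'cx': 318.16437923299236, 'cy': 241.9384628531976, 'pose': array([[   0.6613,    0.4902,   -0.5677, -165.0162],
       [  -0.75  ,    0.418 ,   -0.5127, -654.589 ],
       [  -0.014 ,    0.7648,    0.6441,  978.297 ],
       [   0.    ,    0.    ,    0.    ,    1.    ]])}
top {'fx': 556.195649006368, 'fy': 556.195649006368, 'cx': 321.93736889054554, 'cy': 242.27043320497492, 'pose': array([[   0.0039,    0.9821,   -0.1883,  229.5367],
       [  -0.9999,    0.0064,    0.0126,   29.3464],
       [   0.0136,    0.1883,    0.982 , 1700.445 ],
       [   0.    ,    0.    ,    0.    ,    1.    ]])}
```

View pics/side0.png

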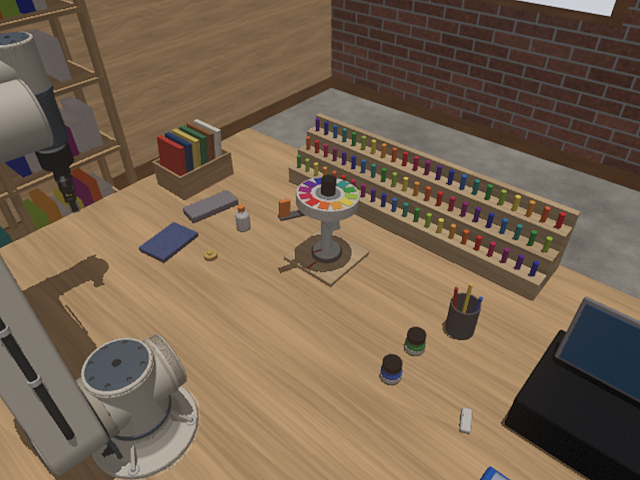

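View pics/top0.png

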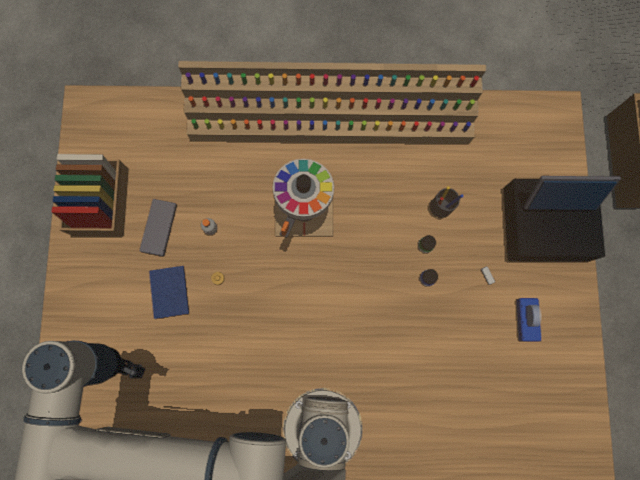

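The side view shows the stand with its knob at (328,186) and the orange tab at (285,208). In the top view the knob is at (304,184), the tab at (286,228) and the foot's front corners at about (276,236) and (333,236).

```bash
python3 - <<'E'
import cv2,numpy as np
a=cv2.imread("pics/side0.png")[160:290,260:380];b=cv2.imread("pics/top0.png")[150:260,250:360]
r=lambda x,w:cv2.resize(x,(w,600*1),interpolation=cv2.INTER_CUBIC)
a=cv2.resize(a,None,fx=3.3,fy=3.3,interpolation=2);b=cv2.resize(b,None,fx=3.6,fy=3.6,interpolation=2)
o=np.zeros((430,800,3),np.uint8);o[:a.shape[0],:a.shape[1]]=a;o[:b.shape[0],400:400+b.shape[1]]=b
cv2.imwrite("pics/c0.png",o)
E
```

```text
(no output)
```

View pics/c0.png

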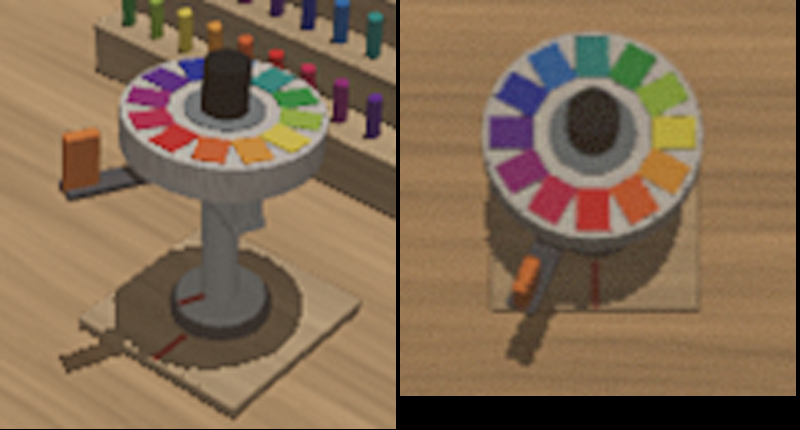

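```bash
cat > fit.py <<'E'
from workcell import bot
import numpy as np
from scipy.spatial.transform import Rotation as R
from scipy.optimize import least_squares
np.set_printoptions(precision=2,suppress=True)
C={n:bot.camera_model(n) for n in("side","top")}
def proj(n,p):
    c=C[n];q=np.linalg.inv(c["pose"])@np.append(p,1)
    return np.array([c["cx"]+c["fx"]*q[0]/-q[2],c["cy"]-c["fy"]*q[1]/-q[2]])
def head(v):  # x,y,yaw,swivel,tilt -> pivot rotation, position ; tilt + lowers -x: about -y
    x,y,yaw,s,t=v[:5]
    return R.from_euler('z',yaw+s)*R.from_euler('y',-t),np.array([x,y,170.])
def pt(v,k,p):
    if k=='f': return R.from_euler('z',v[2]).apply(p)+[v[0],v[1],0]
    r,o=head(v);return r.apply(p)+o
E
cat > f0.py <<'E'
from fit import *
obs=[('top','f',(-90,90,14),(275,236.1)),('top','f',(-90,-90,14),(332.8,236.1)),
('side','f',(-90,90,14),(284.8,257.6)),('side','f',(-90,-90,14),(331.2,285.3)),('side','f',(90,-90,14),(368.5,251.8)),
('side','h',(0,0,101),(329,178.2)),('top','h',(0,0,101),(303.6,181.1)),
('side','h',(0,0,56),(327.9,193.9)),('top','h',(0,0,56),(303.6,187.5)),
('side','h',(-125,0,34),(284.8,208.5)),('top','h',(-125,0,34),(285.5,228))]
f=lambda v:np.concatenate([proj(n,pt(v,k,p))-o for n,k,p,o in obs])
s=least_squares(f,[550,30,0,-.3,0],x_scale=[100,100,1,1,1],loss='soft_l1')
v=s.x;print(v,np.degrees(v[2:]));print(f(v).reshape(-1,2))
r,o=head(v);print('tab',pt(v,'h',(-125,0,43)),'axle',pt(v,'h',(0,0,78)))
# free triangulation of tab centre and knob top
for k in (5,9):
    g=least_squares(lambda p:np.concatenate([proj(obs[i][0],p)-obs[i][3] for i in (k,k+1)]),[550,30,200])
    print(k,g.x,g.fun)
E
python3 f0.py
```

```text
[662.06  61.21   0.01  -0.42  -0.09] [  0.45 -24.02  -5.17]
[[ 0.75  0.04]
 [ 1.17 -0.03]
 [-1.97 -1.96]
 [-1.1  -1.52]
 [ 0.82 -1.13]
 [ 0.03  0.07]
 [ 1.14 -0.16]
 [-0.24 -0.99]
 [ 0.81 -0.43]
 [-0.98  0.04]
 [ 0.03  0.96]]
tab [551.5  109.44 224.08] axle [668.5   58.4  247.68]
5 [671.33  59.9  269.06] [-0.41  0.11  0.28 -0.33]
9 [554.02 109.84 213.33] [-0.08  0.02  0.05 -0.07]
```

```bash
cat > plan.py <<'E'
from fit import *
V=np.array([662.06,61.21,0.008,-.42,-.09])
FL=R.from_euler('x',180,degrees=True)
def rel(p0,r0,p1,r1): # shift in tool frame (mm) and rotvec (deg)
    return r0.inv().apply(np.array(p1)-p0),np.degrees((r0.inv()*r1).as_rotvec())
def now():
    s=bot.sense();return s['position'],R.from_euler('xyz',s['ee_rot'],degrees=True)
E
python3 - <<'E'
from plan import *
r,o=head(V);T=r*FL
p0,r0=now()
a=o+r.apply((-126,0,105));b=o+r.apply((-126,0,25))
print(a,b,T.as_euler('xyz',degrees=True));print(rel(p0,r0,a,T));print(rel(a,T,b,T))
E
```

```text
[555.72 107.68 285.9 ] [549.13 110.56 206.22] [180.     5.16 -23.61]
(array([481.38, 251.71, -54.95]), array([ 0.23, -5.16,  2.81]))
(array([ 0., -0., 80.]), array([0., 0., 0.]))
```

>>> jog_arm(motion=[[0.032,0.0168,-0.007,0,0,0],[0.032,0.0168,-0.007,0,0,0],[0.032,0.0168,-0.007,0,0,0],[0.032,0.0168,-0.007,0,0,0],[0.032,0.0168,-0.007,0,0,0],[0.032,0.0168,-0.007,0,0,0],[0.032,0.0168,-0.007,0,0,0],[0.032,0.0168,-0.006,0,0,0]], hand=0)

```text
t: 0.77
position: [387.5, 296.1, 286.6]
ee_rot: [180.0, 0.0, -20.8]
force: [0.6, 0.2, 1.1]
width: 1.002
finger_force: 0.0
```

>>> jog_arm(motion=[[0.032,0.0168,0,0,0,0],[0.032,0.0168,0,0,0,0],[0.032,0.0168,0,0,0,0],[0.032,0.0168,0,0,0,0],[0.032,0.0168,0,0,0,0],[0.032,0.0168,0,0,0,0],[0.032,0.0168,0,0,0,0],[0,0,0,0,-5.1,2.8]])

```text
t: 1.43
position: [555.3, 104.8, 286.4]
ee_rot: [179.8, 5.0, -23.7]
force: [-0.6, 0.3, 0.6]
width: 0.996
finger_force: 0.0
```

```bash
python3 - <<'E'
from plan import *
import cv2
r,o=head(V);T=r*FL
p0,r0=now();b=o+r.apply((-126,0,25))
print(p0,rel(p0,r0,b,T),bot.sense()['joint_pos'])
a=bot.get_image("side")[150:290,240:380,::-1];c=bot.get_image("top")[150:260,230:340,::-1]
cv2.imwrite("pics/c1.png",np.hstack([cv2.resize(a,(400,400),interpolation=2),cv2.resize(c,(400,400),interpolation=2)]))
E
```

```text
[555.28 104.78 286.38] (array([-0.88, -3.07, 80.53]), array([ 0.17, -0.12, -0.1 ])) [ 24.12  19.17  21.57  -3.63 -95.92  41.92]
```

View pics/c1.png

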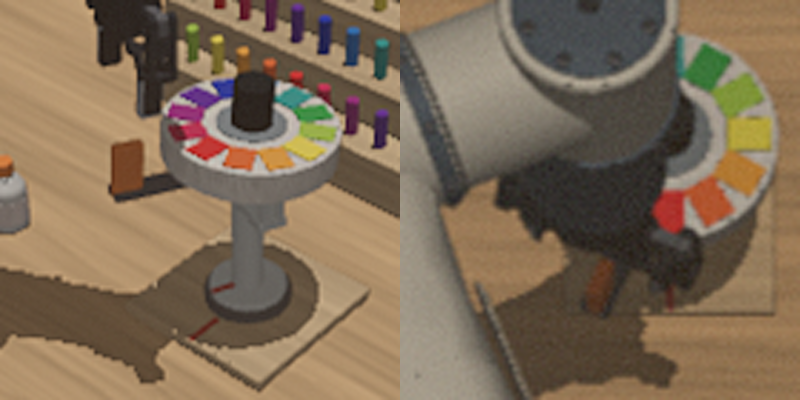

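The fingers straddle the tab in both views: in the side crop the tips are at (108,60) and (148,112), with the tab at (127,165). I'll go down and grip.

>>> jog_arm(motion=[[-0.001,-0.003,0.01,0,0,0],[0,0,0.013,0,0,0],[0,0,0.013,0,0,0],[0,0,0.013,0,0,0],[0,0,0.013,0,0,0],[0,0,0.012,0,0,0],[0,0,0.006,0,0,0],[0,0,0,0,0,0]])

```text
t: 2.2
position: [546.5, 114.8, 205.1]
ee_rot: [179.8, 5.2, -23.5]
force: [0.5, 0.9, 0.3]
width: 0.995
finger_force: 0.0
```

>>> jog_arm(motion=[[0,0,0,0,0,0],[0,0,0,0,0,0],[0,0,0,0,0,0],[0,0,0,0,0,0],[0,0,0,0,0,0],[0,0,0,0,0,0],[0,0,0,0,0,0],[0,0,0,0,0,0]], hand=1, squeeze=50)

```text
t: 2.87
position: [547.9, 113.2, 207.2]
ee_rot: [179.8, 5.1, -23.6]
force: [-4.1, -3.9, 3.2]
width: 0.133
finger_force: 50.0
```

```bash
python3 - <<'E'
from plan import *
s=bot.sense();print(s)
# where the actual tab is, and the whole arc in the tool frame
p0,r0=now();V2=V.copy()
r,o=head(V);print('tcp in head',r.inv().apply(p0-o))
E
```

```text
{'t': 2.8667, 'joint_pos': array([ 25.18,  19.25,  10.34,  -3.71, -84.61,  41.65]), 'qvel': array([-0.01,  0.01,  0.1 , -0.  ,  0.02,  0.02]), 'effort': array([  2.08, -40.26,  23.95,   4.2 ,   1.32,   0.25]), 'position': array([547.87, 113.16, 207.15]), 'ee_rot': array([179.8 ,   5.09, -23.64]), 'force': array([-4.09, -3.92,  3.19]), 'torque': array([-1.21,  0.92, -0.16]), 'finger_force': 49.989890456199646, 'width': 0.1327817253530897}
tcp in head [-128.27    1.87   25.73]
```

```bash
cat >> plan.py <<'E'
def arc(p0,r0,axis,center,deg):
    q=R.from_rotvec(np.radians(deg)*np.array(axis)/np.linalg.norm(axis))
    p1=q.apply(p0-np.array(center))+center; r1=q*r0
    return rel(p0,r0,p1,r1),p1,r1
E
python3 - <<'E'
from plan import *
r,o=head(V);p0,r0=now();a=arc(p0,r0,[0,0,1],o,24.6/7)
print('swivel row x7',a[0]);
_,p1,r1=arc(p0,r0,[0,0,1],o,24.6);print(p1,r1.as_euler('xyz',degrees=True))
for n in(12,16): print('tilt row',n,arc(p1,r1,R.from_euler('z',V[2]).apply([0,-1,0]),o,35.2/n)[0])
E
```

```text
swivel row x7 (array([0.13, 7.69, 0.02]), array([-0.31,  0.01, -3.5 ]))
[536.6   60.91 207.15] [179.8    5.09   0.96]
tilt row 12 (array([-1.16, -0.04,  6.6 ]), array([-0.03,  2.93,  0.01]))
tilt row 16 (array([-0.9 , -0.03,  4.94]), array([-0.02,  2.2 ,  0.01]))
```

>>> jog_arm(motion=[[0.0001,0.0077,0,-0.31,0,-3.5],[0.0001,0.0077,0,-0.31,0,-3.5],[0.0001,0.0077,0,-0.31,0,-3.5],[0.0001,0.0077,0,-0.31,0,-3.5],[0.0001,0.0077,0,-0.31,0,-3.5],[0.0001,0.0077,0,-0.31,0,-3.5],[0.0001,0.0077,0,-0.31,0,-3.5],[0,0,0,0,0,0]])

```text
t: 3.53
position: [536.9, 60.6, 207.1]
ee_rot: [179.9, 5.1, 1.0]
force: [-2.1, -5.3, 2.1]
width: 0.131
finger_force: 50.1
```

```bash
python3 - <<'E'
from plan import *
s=bot.sense();print(s['force'],s['torque'],s['position'],s['ee_rot'],s['width'],s['finger_force'],s['joint_pos'])
E
```

```text
[-2.12 -5.28  2.1 ] [-1.64  0.06 -0.35] [536.9   60.62 207.13] [179.86   5.11   1.02] 0.1312098084391426 50.11922836303711 [ 21.86  17.65   7.29  -1.7  -84.47  69.4 ]
```

>>> jog_arm(motion=[[-0.0009,0,0.0049,0,2.2,0],[-0.0009,0,0.0049,0,2.2,0],[-0.0009,0,0.0049,0,2.2,0],[-0.0009,0,0.0049,0,2.2,0],[-0.0009,0,0.0049,0,2.2,0],[-0.0009,0,0.0049,0,2.2,0],[-0.0009,0,0.0049,0,2.2,0],[-0.0009,0,0.0049,0,2.2,0]])

```text
t: 4.2
position: [531.8, 60.7, 168.0]
ee_rot: [179.8, -12.6, 0.9]
force: [2.3, -8.3, 2.9]
width: 0.132
finger_force: 50.0
```

>>> jog_arm(motion=[[-0.0009,0,0.0049,0,2.2,0],[-0.0009,0,0.0049,0,2.2,0],[-0.0009,0,0.0049,0,2.2,0],[-0.0009,0,0.0049,0,2.2,0],[-0.0009,0,0.0049,0,2.2,0],[-0.0009,0,0.0049,0,2.2,0],[-0.0009,0,0.0049,0,2.2,0],[-0.0009,0,0.0049,0,2.2,0]])

```text
t: 4.87
position: [538.2, 62.4, 128.8]
ee_rot: [-179.9, -30.2, 0.8]
force: [25.6, -15.8, 6.7]
width: 0.136
finger_force: 50.6
```

>>> jog_arm(motion=[[0,0,0,0,0,0],[0,0,0,0,0,0],[0,0,0,0,0,0],[0,0,0,0,0,0],[0,0,0,0,0,0],[0,0,0,0,0,0],[0,0,0,0,0,0],[0,0,0,0,0,0]], hand=0.0)

```text
t: 5.53
position: [538.3, 61.9, 128.4]
ee_rot: [179.9, -30.1, 1.1]
force: [-0.5, 0.5, 0.7]
width: 1.001
finger_force: 0.0
```

```bash
python3 - <<'E'
from plan import *
import cv2
s=bot.sense();print(s['force'],s['torque'],s['position'],s['ee_rot'],s['width'],s['joint_pos'])
a=bot.get_image("side")[150:290,240:380,::-1];c=bot.get_image("top")[150:260,230:340,::-1]
cv2.imwrite("pics/c2.png",np.hstack([cv2.resize(a,(400,400),interpolation=2),cv2.resize(c,(400,400),interpolation=2)]))
E
```

```text
[-0.55  0.46  0.7 ] [-0.01  1.56  0.02] [538.25  61.92 128.39] [179.9  -30.06   1.06] 1.0011969704802028 [ 27.87  -0.32 -48.08  42.12 -19.81  25.98]
```

View pics/c2.png

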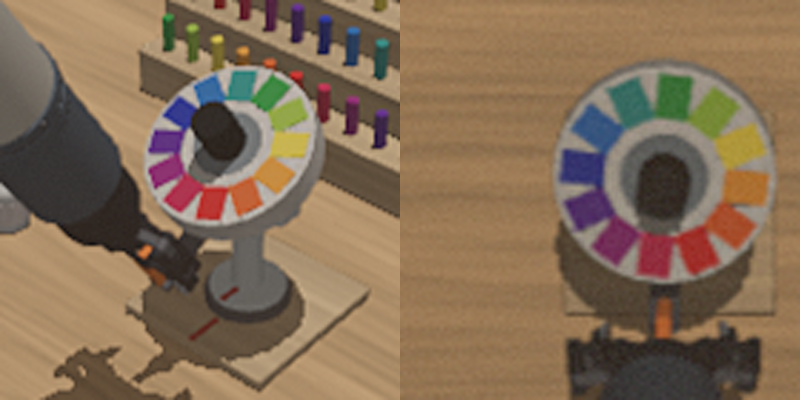

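Side crop: the head faces the robot with the knob top at about (212,118). Top crop: the tab is square in line with the foot at (663,320), with the fingers open around it and the knob top at about (663,205).

```bash
cat >> plan.py <<'E'
V1=np.array([662.06,61.21,0.008,.005,.522])
E
python3 - <<'E'
from plan import *
for n in C: print(n,proj(n,pt(V1,'h',(0,0,101))),proj(n,pt(V1,'h',(0,0,56))),C and '')
r,o=head(V1);T=r*FL;p0,r0=now()
a=o+r.apply((0,0,150));b=o+r.apply((0,0,64))
p1=p0-r0.apply([0,0,120])
print(a,b,rel(p0,r0,a,T),rel(p1,r0,a,T))
E
```

```text
side [313.27 191.75] [319.16 200.31] 
top [303.5  203.46] [303.74 199.2 ] 
[587.27  60.24 300.02] [630.15  60.8  225.48] (array([ 128.51,    2.71, -124.06]), array([-0.06, -0.14,  0.28])) (array([128.51,   2.71,  -4.06]), array([-0.06, -0.14,  0.28]))
```

>>> jog_arm(motion=[[0,0,-0.02,0,0,0],[0,0,-0.035,0,0,0],[0,0,-0.035,0,0,0],[0,0,-0.034,0,0,0],[0.03,0.0027,0,0,0,0],[0.034,0,0,0,0,0],[0.034,0,0,0,0,0],[0.03,0,0,0,0,0]])

```text
t: 6.3
position: [588.2, 60.5, 301.4]
ee_rot: [180.0, -30.1, 1.1]
force: [-0.2, 0.2, 0.7]
width: 1.003
finger_force: 0.0
```

```bash
python3 - <<'E'
from plan import *
import cv2
r,o=head(V1);T=r*FL;p0,r0=now()
print(rel(p0,r0,o+r.apply((0,0,64)),T),bot.sense()['joint_pos'])
a=bot.get_image("side")[120:260,240:380,::-1];c=bot.get_image("top")[150:260,230:340,::-1]
cv2.imwrite("pics/c3.png",np.hstack([cv2.resize(a,(400,400),interpolation=2),cv2.resize(c,(400,400),interpolation=2)]))
E
```

```text
(array([-1.84,  0.39, 86.71]), array([-0.13, -0.24,  0.29])) [ 28.99  -1.85 -16.33  17.98 -49.78  53.55]
```

View pics/c3.png

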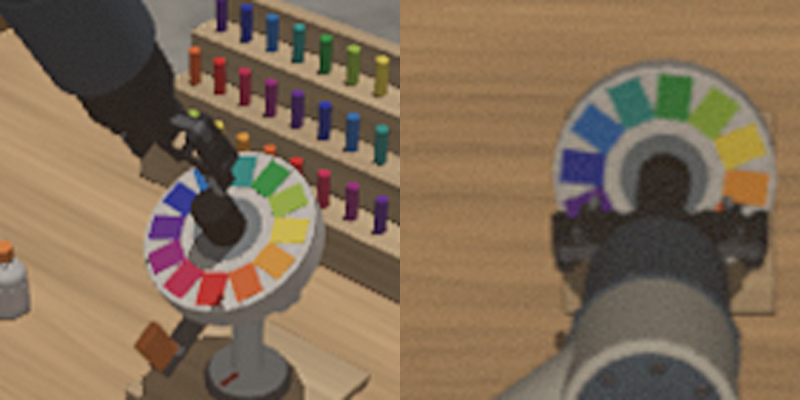

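The knob top is at about (215,215) in the side crop. The open fingers are centred on it in the top crop (575 to 762, knob at 663). Now I'll go down and grip.

>>> jog_arm(motion=[[-0.0018,0.0004,0.014,0,-0.2,0.3],[0,0,0.014,0,0,0],[0,0,0.014,0,0,0],[0,0,0.013,0,0,0],[0,0,0.012,0,0,0],[0,0,0.011,0,0,0],[0,0,0.008,0,0,0],[0,0,0,0,0,0]])

```text
t: 7.07
position: [627.3, 59.9, 221.7]
ee_rot: [180.0, -29.6, 0.7]
force: [-0.5, 0.1, 0.1]
width: 1.001
finger_force: 0.0
```

```bash
cat > s.py <<'E'
from plan import *
s=bot.sense();r=R.from_euler('xyz',s['ee_rot'],degrees=True)
print(s['t'],'T_tool',r.inv().apply(s['torque']).round(3),'F_tool',r.inv().apply(s['force']),'eff6',round(s['effort'][5],3),'j6',s['joint_pos'][5],'j',s['joint_pos'],'p',s['position'],s['ee_rot'],round(s['width'],3),round(s['finger_force'],1))
E
python3 s.py
```

```text
7.0667 T_tool [-0.04 -1.49 -0.05] F_tool [-0.36 -0.07 -0.31] eff6 -0.057 j6 51.62913617091755 j [ 26.06   5.   -21.35  20.04 -38.16  51.63] p [627.31  59.95 221.71] [179.99 -29.64   0.73] 1.001 0.0
```

>>> jog_arm(motion=[[0,0,0,0,0,0],[0,0,0,0,0,0],[0,0,0,0,0,0],[0,0,0,0,0,0],[0,0,0,0,0,0],[0,0,0,0,0,0],[0,0,0,0,0,0],[0,0,0,0,0,0]], hand=1, squeeze=40)

```text
t: 7.73
position: [628.1, 61.8, 225.7]
ee_rot: [-179.8, -30.0, 0.8]
force: [-7.4, 6.0, 4.2]
width: 0.46
finger_force: 39.3
```

```bash
python3 s.py
```

```text
7.7333 T_tool [ 1.98 -2.91 -0.25] F_tool [-4.26 -6.15 -7.3 ] eff6 -0.222 j6 51.6703088470678 j [ 26.19   4.79 -21.15  20.02 -38.2   51.67] p [628.11  61.84 225.67] [-179.83  -29.98    0.78] 0.46 39.3
```

>>> jog_arm(motion=[[-0.001,-0.002,-0.002,0,0,0],[0,0,0,0,0,0],[0,0,0,0,0,0],[0,0,0,0,0,0],[0,0,0,0,0,0],[0,0,0,0,0,0],[0,0,0,0,0,0],[0,0,0,0,0,0]])

```text
t: 8.4
position: [627.0, 62.1, 225.3]
ee_rot: [180.0, -29.9, 0.8]
force: [11.4, -2.9, -7.2]
width: 0.457
finger_force: 45.9
```

```bash
python3 s.py
```

```text
8.4 T_tool [-1.14  0.77 -0.34] F_tool [ 6.29  3.03 11.9 ] eff6 -0.339 j6 51.282783509656674 j [ 26.36   4.74 -21.32  20.32 -38.31  51.28] p [627.02  62.12 225.32] [179.98 -29.9    0.81] 0.457 45.9
```

>>> jog_arm(motion=[[0,0,0,0,0,3],[0,0,0,0,0,3],[0,0,0,0,0,3],[0,0,0,0,0,3],[0,0,0,0,0,3],[0,0,0,0,0,3],[0,0,0,0,0,3],[0,0,0,0,0,3]])

```text
t: 9.07
position: [627.2, 63.5, 225.5]
ee_rot: [-166.6, -27.1, -26.5]
force: [8.9, 4.0, -7.3]
width: 0.455
finger_force: 45.7
```

```bash
python3 s.py
```

```text
9.0667 T_tool [ 1.04 -0.14 -0.34] F_tool [ 2.22 -5.16 10.81] eff6 0.446 j6 27.137834048402304 j [ 26.44   4.73 -21.29  20.24 -38.24  27.14] p [627.19  63.51 225.51] [-166.64  -27.06  -26.53] 0.455 45.7
```

>>> jog_arm(motion=[[0,0,0.001,0,0,3],[0,0,0,0,0,3],[0,0,0,0,0,3],[0,0,0,0,0,3],[0,0,0,0,0,3],[0,0,0,0,0,3],[0,0,0,0,0,3],[0,0,0,0,0,3]])

```text
t: 9.73
position: [628.1, 64.7, 226.0]
ee_rot: [-156.5, -19.4, -51.3]
force: [3.7, 8.0, -3.3]
width: 0.455
finger_force: 46.0
```

```bash
python3 s.py
```

```text
9.7333 T_tool [ 1.49 -1.96 -0.37] F_tool [-4.84 -6.51  4.81] eff6 0.471 j6 3.106444010927518 j [ 26.48   4.75 -21.27  20.26 -38.05   3.11] p [628.13  64.7  226.02] [-156.51  -19.39  -51.33] 0.455 46.0
```

>>> jog_arm(motion=[[0,0,0,0,0,3],[0,0,0,0,0,3],[0,0,0,0,0,3],[0,0,0,0,0,3],[0,0,0,0,0,3],[0,0,0,0,0,3],[0,0,0,0,0,3],[0,0,0,0,0,3]])

```text
t: 10.4
position: [629.2, 65.4, 226.8]
ee_rot: [-150.9, -8.6, -73.5]
force: [8.1, 9.7, -4.1]
width: 0.459
finger_force: 45.5
```

```bash
python3 s.py
```

```text
10.4 T_tool [ 1.56 -2.53 -0.31] F_tool [-7.5  -7.73  7.76] eff6 0.522 j6 -20.896447829083797 j [ 26.49   4.78 -21.2   20.29 -37.95 -20.9 ] p [629.16  65.43 226.77] [-150.92   -8.64  -73.46] 0.459 45.5
```

>>> jog_arm(motion=[[0,0,0,0,0,3],[0,0,0,0,0,3],[0,0,0,0,0,3],[0,0,0,0,0,3],[0,0,0,0,0,3],[0,0,0,0,0,3],[0,0,0,0,0,3],[0,0,0,0,0,3]])

```text
t: 11.07
position: [630.5, 65.7, 227.6]
ee_rot: [-149.8, 3.4, -94.3]
force: [16.7, 7.1, -7.7]
width: 0.454
finger_force: 45.1
```

```bash
python3 s.py
```

```text
11.0667 T_tool [ 2.89 -2.03 -0.27] F_tool [-7.82 -9.85 15.19] eff6 0.567 j6 -44.90218488384082 j [ 26.46   4.83 -21.12  20.37 -37.85 -44.9 ] p [630.47  65.7  227.63] [-149.79    3.36  -94.28] 0.454 45.1
```

>>> jog_arm(motion=[[0,0,0,0,0,3],[0,0,0,0,0,3],[0,0,0,0,0,3],[0,0,0,0,0,3],[0,0,0,0,0,3],[0,0,0,0,0,3],[0,0,0,0,0,3],[0,0,0,0,0,3]])

```text
t: 11.73
position: [631.5, 65.3, 228.5]
ee_rot: [-153.1, 15.0, -115.6]
force: [23.4, 3.6, -8.1]
width: 0.452
finger_force: 44.8
```

```bash
python3 s.py
```

```text
11.7333 T_tool [ 3.93 -2.55 -0.23] F_tool [-10.86 -12.36  18.87] eff6 0.623 j6 -68.90890431033105 j [ 26.4    4.86 -21.05  20.48 -37.81 -68.91] p [631.55  65.3  228.5 ] [-153.12   14.95 -115.58] 0.452 44.8
```

```bash
cat > circ.py <<'E'
from plan import *
D=[([627.02,62.12,225.32],[179.98,-29.9,.81]),([627.19,63.51,225.51],[-166.64,-27.06,-26.53]),([628.13,64.7,226.02],[-156.51,-19.39,-51.33]),
([629.16,65.43,226.77],[-150.92,-8.64,-73.46]),([630.47,65.7,227.63],[-149.79,3.36,-94.28]),([631.55,65.3,228.5],[-153.12,14.95,-115.58])]
F=[[11.4,-2.9,-7.2],[8.9,4,-7.3],[3.7,8,-3.3],[8.1,9.7,-4.1],[16.7,7.1,-7.7],[23.4,3.6,-8.1]]
A=[];b=[]
for p,e in D:
    r=R.from_euler('xyz',e,degrees=True).as_matrix();A.append(np.hstack([np.eye(3),r[:,:2]]));b.append(p)
x,res,_,_=np.linalg.lstsq(np.vstack(A),np.hstack(b),rcond=None)
print('Q',x[:3],'e tool',x[3:],res);r,o=head(V1);print('Q in head',r.inv().apply(x[:3]-o))
for p,e in D: print(r.inv().apply(np.array(p)-o),R.from_euler('xyz',e,degrees=True).apply([0,0,1]))
for f in F: print('F head',r.inv().apply(f))
E
python3 circ.py
```

```text
Q [630.14  62.03 227.29] e tool [-3.67 -0.05] [0.18]
Q in head [ 0.91  1.24 65.57]
[-2.78  1.37 65.42] [ 0.5   0.01 -0.87]
[-2.52  2.75 65.49] [ 0.5   0.01 -0.87]
[-1.44  3.93 65.45] [ 0.5   0.01 -0.87]
[-0.16  4.65 65.59] [ 0.5   0.01 -0.86]
[ 1.41  4.9  65.68] [ 0.51  0.01 -0.86]
[ 2.77  4.49 65.89] [ 0.51  0.01 -0.86]
F head [  6.26  -3.05 -11.91]
F head [  4.12   3.88 -10.79]
F head [ 1.65  7.95 -4.76]
F head [ 5.09  9.59 -7.66]
F head [ 10.72   6.88 -15.05]
F head [ 16.28   3.3  -18.71]
```

>>> jog_arm(motion=[[0,0,0,0,0,0],[0,0,0,0,0,0],[0,0,0,0,0,0],[0,0,0,0,0,0],[0,0,0,0,0,0],[0,0,0,0,0,0],[0,0,0,0,0,0],[0,0,0,0,0,0]], hand=0.2)

```text
t: 12.4
position: [626.6, 62.3, 224.6]
ee_rot: [-153.6, 14.5, -115.8]
force: [0.4, -0.2, 0.0]
width: 0.8
finger_force: 0.0
```

```bash
python3 s.py; python3 - <<'E'
from plan import *
p0,r0=now();r,o=head(V1)
print(r.inv().apply(p0-o),rel(p0,r0,[630.14,62.03,227.29],r0))
z=r0.apply([0,0,1]);t=-r.apply([0,0,1]);c=np.cross(z,t);print('tilt error tool',np.degrees(r0.inv().apply(c)))
E
```

```text
12.4 T_tool [-1.23  0.74 -0.01] F_tool [ 0.02 -0.46  0.2 ] eff6 0.001 j6 -68.76790770224943 j [ 26.37   4.74 -21.38  20.27 -38.27 -68.77] p [626.64  62.3  224.63] [-153.59   14.45 -115.85] 0.8 0.0
[-3.45  1.55 65.01] (array([-1.91, -3.93, -0.57]), array([0., 0., 0.]))
tilt error tool [0.07 0.01 0.  ]
```

>>> jog_arm(motion=[[-0.0019,-0.0039,-0.0005,0,0,0],[0,0,0,0,0,0],[0,0,0,0,0,0],[0,0,0,0,0,0],[0,0,0,0,0,0],[0,0,0,0,0,0],[0,0,0,0,0,0],[0,0,0,0,0,0]])

```text
t: 13.07
position: [630.2, 62.1, 227.2]
ee_rot: [-153.6, 14.5, -115.9]
force: [0.6, 0.1, 0.1]
width: 0.801
finger_force: 0.0
```

>>> jog_arm(motion=[[0,0,0,0,0,0],[0,0,0,0,0,0],[0,0,0,0,0,0],[0,0,0,0,0,0],[0,0,0,0,0,0],[0,0,0,0,0,0],[0,0,0,0,0,0],[0,0,0,0,0,0]], hand=1, squeeze=40)

```text
t: 13.73
position: [630.2, 62.0, 227.5]
ee_rot: [-153.6, 14.5, -115.8]
force: [-4.5, -0.6, 2.6]
width: 0.456
finger_force: 40.0
```

```bash
python3 s.py
```

```text
13.7333 T_tool [-1.36  1.13 -0.05] F_tool [ 1.8   1.97 -4.46] eff6 -0.014 j6 -68.20783864892344 j [ 26.18   5.03 -20.52  19.92 -38.72 -68.21] p [630.24  62.05 227.46] [-153.58   14.46 -115.85] 0.456 40.0
```

>>> jog_arm(motion=[[0,0,0,0,0,3],[0,0,0,0,0,3],[0,0,0,0,0,3],[0,0,0,0,0,3],[0,0,0,0,0,3],[0,0,0,0,0,3],[0,0,0,0,0,3],[0,0,0,0,0,3]])

```text
t: 14.4
position: [630.2, 62.0, 227.5]
ee_rot: [-161.4, 23.8, -139.4]
force: [-3.0, -1.1, 2.1]
width: 0.453
finger_force: 40.2
```

```bash
python3 s.py
```

```text
14.4 T_tool [-0.63  1.6  -0.09] F_tool [ 1.92  0.04 -3.28] eff6 0.73 j6 -92.34786342450577 j [ 26.18   5.03 -20.52  19.93 -38.73 -92.35] p [630.22  62.   227.45] [-161.43   23.83 -139.44] 0.453 40.2
```

>>> jog_arm(motion=[[0,0,0,0,0,3],[0,0,0,0,0,3],[0,0,0,0,0,3],[0,0,0,0,0,3],[0,0,0,0,0,3],[0,0,0,0,0,3],[0,0,0,0,0,3],[0,0,0,0,0,3]])

```text
t: 15.07
position: [630.2, 62.0, 227.5]
ee_rot: [-173.3, 29.2, -165.7]
force: [-3.3, -0.8, 3.1]
width: 0.46
finger_force: 39.8
```

```bash
python3 s.py
```

```text
15.0667 T_tool [-0.04  1.8  -0.06] F_tool [ 1.45 -0.44 -4.35] eff6 0.758 j6 -116.35006108040501 j [  26.18    5.04  -20.52   19.93  -38.73 -116.35] p [630.23  62.01 227.46] [-173.31   29.18 -165.65] 0.46 39.8
```

>>> jog_arm(motion=[[0,0,0,0,0,3],[0,0,0,0,0,3],[0,0,0,0,0,3],[0,0,0,0,0,3],[0,0,0,0,0,3],[0,0,0,0,0,3],[0,0,0,0,0,3],[0,0,0,0,0,3]])

```text
t: 15.73
position: [630.2, 62.0, 227.5]
ee_rot: [173.0, 29.1, 166.8]
force: [-4.2, -0.6, 2.5]
width: 0.46
finger_force: 39.6
```

```bash
python3 s.py
```

```text
15.7333 T_tool [ 0.52  1.61 -0.07] F_tool [ 2.18 -1.06 -4.27] eff6 0.755 j6 -140.3479982438708 j [  26.17    5.03  -20.52   19.92  -38.72 -140.35] p [630.24  62.04 227.47] [173.05  29.13 166.79] 0.46 39.6
```

The grip is now centred: forces are small and the TCP stays put. Wrist joint effort tracks the torque cleanly. I'll sweep the other way to remove the friction.

>>> jog_arm(motion=[[0,0,0,0,0,-3],[0,0,0,0,0,-3],[0,0,0,0,0,-3],[0,0,0,0,0,-3],[0,0,0,0,0,-3],[0,0,0,0,0,-3],[0,0,0,0,0,-3],[0,0,0,0,0,-3]])

```text
t: 16.4
position: [630.2, 61.9, 227.4]
ee_rot: [-173.2, 29.1, -165.4]
force: [-3.4, 0.0, 2.5]
width: 0.459
finger_force: 40.6
```

```bash
cat > q.py <<'E'
from plan import *
s=bot.sense();r=R.from_euler('xyz',s['ee_rot'],degrees=True)
print(s['t'],'Tz',r.inv().apply(s['torque'])[2].round(3),'eff6',round(s['effort'][5],3),'j6',s['joint_pos'][5].round(2),'F',s['force'],s['finger_force'].__round__(1))
E
python3 q.py
```

```text
16.4 Tz 0.36 eff6 -0.456 j6 -116.1 F [-3.36  0.01  2.54] 40.6
```

>>> jog_arm(motion=[[0,0,0,0,0,-3],[0,0,0,0,0,-3],[0,0,0,0,0,-3],[0,0,0,0,0,-3],[0,0,0,0,0,-3],[0,0,0,0,0,-3],[0,0,0,0,0,-3],[0,0,0,0,0,-3]])

```text
t: 17.07
position: [630.3, 62.0, 227.4]
ee_rot: [-161.3, 23.8, -139.2]
force: [-3.4, 1.0, 2.5]
width: 0.457
finger_force: 41.0
```

```bash
python3 q.py
```

```text
17.0667 Tz 0.303 eff6 -0.485 j6 -92.09 F [-3.4   1.03  2.52] 41.0
```

>>> jog_arm(motion=[[0,0,0,0,0,-3],[0,0,0,0,0,-3],[0,0,0,0,0,-3],[0,0,0,0,0,-3],[0,0,0,0,0,-3],[0,0,0,0,0,-3],[0,0,0,0,0,-3],[0,0,0,0,0,-3]])

```text
t: 17.73
position: [630.3, 62.0, 227.4]
ee_rot: [-153.6, 14.4, -115.7]
force: [-4.3, 0.4, 2.1]
width: 0.453
finger_force: 41.0
```

```bash
python3 q.py
```

```text
17.7333 Tz 0.29 eff6 -0.537 j6 -68.09 F [-4.32  0.38  2.14] 41.0
```

>>> jog_arm(motion=[[0,0,0,0,0,-3],[0,0,0,0,0,-3],[0,0,0,0,0,-3],[0,0,0,0,0,-3],[0,0,0,0,0,-3],[0,0,0,0,0,-3],[0,0,0,0,0,-3],[0,0,0,0,0,-3]])

```text
t: 18.4
position: [630.2, 62.1, 227.4]
ee_rot: [-150.3, 3.0, -94.4]
force: [-3.6, 1.1, 3.1]
width: 0.458
finger_force: 40.4
```

```bash
python3 q.py
```

```text
18.4 Tz 0.224 eff6 -0.598 j6 -44.08 F [-3.64  1.09  3.07] 40.4
```

>>> jog_arm(motion=[[0,0,0,0,0,-3],[0,0,0,0,0,-3],[0,0,0,0,0,-3],[0,0,0,0,0,-3],[0,0,0,0,0,-3],[0,0,0,0,0,-3],[0,0,0,0,0,-3],[0,0,0,0,0,-3]])

```text
t: 19.07
position: [630.2, 62.0, 227.4]
ee_rot: [-151.4, -8.9, -73.4]
force: [-4.3, 1.2, 3.6]
width: 0.457
finger_force: 39.9
```

```bash
python3 q.py
```

```text
19.0667 Tz 0.154 eff6 -0.655 j6 -20.08 F [-4.28  1.18  3.6 ] 39.9
```

>>> jog_arm(motion=[[0,0,0,0,0,-3],[0,0,0,0,0,-3],[0,0,0,0,0,-3],[0,0,0,0,0,-3],[0,0,0,0,0,-3],[0,0,0,0,0,-3],[0,0,0,0,0,-3],[0,0,0,0,0,-3]])

```text
t: 19.73
position: [630.1, 62.0, 227.3]
ee_rot: [-156.9, -19.5, -51.1]
force: [-3.4, 0.9, 4.0]
width: 0.462
finger_force: 40.1
```

```bash
python3 q.py
```

```text
19.7333 Tz 0.163 eff6 -0.707 j6 3.93 F [-3.35  0.85  3.98] 40.1
```

>>> jog_arm(motion=[[0,0,0,0,0,-3],[0,0,0,0,0,-3],[0,0,0,0,0,-3],[0,0,0,0,0,-3],[0,0,0,0,0,-3],[0,0,0,0,0,-3],[0,0,0,0,0,-3],[0,0,0,0,0,-3]])

```text
t: 20.4
position: [630.1, 61.9, 227.3]
ee_rot: [-166.9, -27.1, -26.3]
force: [-2.5, 1.5, 3.7]
width: 0.454
finger_force: 40.5
```

```bash
python3 q.py
```

```text
20.4 Tz 0.109 eff6 -0.735 j6 27.93 F [-2.49  1.48  3.73] 40.5
```

>>> jog_arm(motion=[[0,0,0,0,0,-3],[0,0,0,0,0,-3],[0,0,0,0,0,-3],[0,0,0,0,0,-3],[0,0,0,0,0,-3],[0,0,0,0,0,-3],[0,0,0,0,0,-3],[0,0,0,0,0,-3]])

```text
t: 21.07
position: [630.1, 61.5, 227.3]
ee_rot: [179.9, -29.8, 0.9]
force: [-2.8, 0.7, 4.1]
width: 0.457
finger_force: 40.5
```

```bash
python3 q.py
```

```text
21.0667 Tz 0.118 eff6 -0.749 j6 51.93 F [-2.8   0.69  4.15] 40.5
```

>>> jog_arm(motion=[[0,0,0,0,0,-3],[0,0,0,0,0,-3],[0,0,0,0,0,-3],[0,0,0,0,0,-3],[0,0,0,0,0,-3],[0,0,0,0,0,-3],[0,0,0,0,0,-3],[0,0,0,0,0,-3]])

```text
t: 21.73
position: [630.2, 61.3, 227.4]
ee_rot: [166.8, -27.0, 28.1]
force: [-3.1, -1.3, 2.1]
width: 0.455
finger_force: 40.7
```

```bash
python3 q.py
```

```text
21.7333 Tz 0.126 eff6 -0.736 j6 75.93 F [-3.09 -1.31  2.09] 40.7
```

>>> jog_arm(motion=[[0,0,0,0,0,-3],[0,0,0,0,0,-3],[0,0,0,0,0,-3],[0,0,0,0,0,-3],[0,0,0,0,0,-3],[0,0,0,0,0,-3],[0,0,0,0,0,-3],[0,0,0,0,0,-3]])

```text
t: 22.4
position: [630.3, 61.4, 227.3]
ee_rot: [156.9, -19.4, 52.9]
force: [-2.0, -1.9, 0.5]
width: 0.458
finger_force: 41.9
```

```bash
python3 q.py
```

```text
22.4 Tz 0.132 eff6 -0.705 j6 99.93 F [-2.02 -1.89  0.49] 41.9
```

Effort is symmetric about j6 = 52°, so the heavy side is at the bottom at j6 ≈ 142°. That leaves 42° more counter-clockwise.

>>> jog_arm(motion=[[0,0,0,0,0,-6],[0,0,0,0,0,-6],[0,0,0,0,0,-6],[0,0,0,0,0,-6],[0,0,0,0,0,-6],[0,0,0,0,0,-6],[0,0,0,0,0,-6],[0,0,0,0,0,0]])

```text
t: 23.07
position: [630.3, 61.5, 227.3]
ee_rot: [150.1, 0.1, 90.9]
force: [-1.7, -2.8, 1.2]
width: 0.456
finger_force: 41.8
```

>>> jog_arm(motion=[[0,0,0,0,0,0],[0,0,0,0,0,0],[0,0,0,0,0,0],[0,0,0,0,0,0],[0,0,0,0,0,0],[0,0,0,0,0,0],[0,0,0,0,0,0],[0,0,0,0,0,0]])

```text
t: 23.73
position: [630.3, 61.6, 227.3]
ee_rot: [150.1, -0.1, 90.6]
force: [-1.7, -5.3, 1.0]
width: 0.456
finger_force: 41.8
```

```bash
python3 q.py; python3 - <<'E'
from plan import *
import cv2
j=np.array([-116.1,-92.09,-68.09,-44.08,-20.08,3.93,27.93,51.93,75.93,99.93]);e=np.array([-.456,-.485,-.537,-.598,-.655,-.707,-.735,-.749,-.736,-.705])
a=np.radians(j);x,res,_,_=np.linalg.lstsq(np.c_[np.ones(10),np.cos(a),np.sin(a)],e,rcond=None)
print('amp',np.hypot(*x[1:]),'peak j6',np.degrees(np.arctan2(x[2],x[1])),res)
a=bot.get_image("side")[120:260,240:380,::-1];c=bot.get_image("top")[150:260,230:340,::-1]
cv2.imwrite("pics/c4.png",np.hstack([cv2.resize(a,(400,400),interpolation=2),cv2.resize(c,(400,400),interpolation=2)]))
E
```

```text
23.7333 Tz -0.121 eff6 -0.14 j6 141.66 F [-1.7  -5.34  0.98] 41.8
amp 0.14790098082018188 peak j6 -129.99797775291114 [0.]
```

View pics/c4.png

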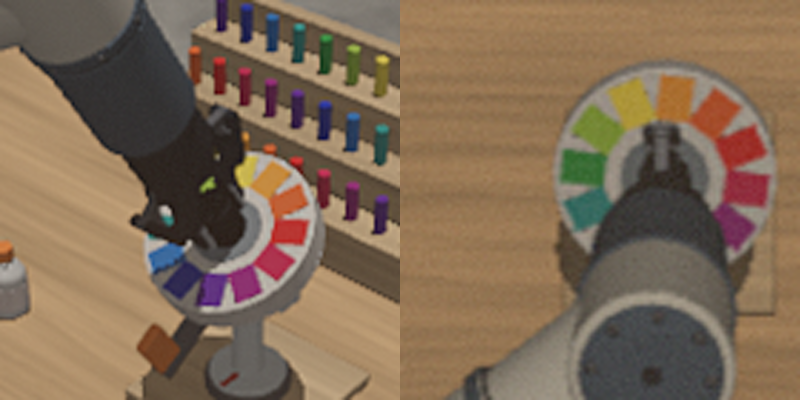

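The picture shows the head still square and tilted (tab at (158,348) in the side crop). The wheel has turned with the grip: red is now at the right and violet at the bottom. The cosine fit puts the bottom at j6 = 140°, and it stands at 141.7°.

```bash
python3 -c "
from workcell import bot
print(bot.finish_job())"
```

```text
the job is handed in; nothing more can be done
None
```

The job is handed in, with no verdict shown: the head is square and tilted to about 30°, and the wheel is held by its knob with the heavy side within about 2° of the bottom by my effort measurements.

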